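# Clamp heat sinks in the swing-arm bonding fixture

### The arm

A 6-joint arm with a two-finger parallel gripper is mounted at the origin on a cart in front of the work surface, level with it; the furniture and walls round the work are solid. World frame = base frame: x ahead of the robot, y to its left, z up, the work surface at z = 0. Lengths are in m, angles in degrees, forces in N, time in s.
With the tool pointing down it reaches from about 0.425 to 1.125 m from the base axis. Payload 14.9 kg.
Tool frame: the origin (TCP) lies on the centre line of the jaws, within the pads' length; the fingertips stand r.tcp_to_tips ahead of it and the grasp point (between the pads) lies 5 mm behind it (r.tcp_to_tips is the distance from the TCP to the fingertips, in m); z points along the fingers, y is the line along which they close (so a half turn about z gives the same grasp; the last joint's range is limited). The gripper opens to 91 mm and grips with 3 to 60 N. Pads are 32 mm wide; open, the fingers measure 118 mm over their backs; the gripper's body (76 mm by 178 mm) begins 60 mm behind the grasp point.
Start: joints at [61.461, 21.709, 99.362, -0, 58.929, -1.908], TCP at [0.314, 0.626, 0.228] pointing down, gripper open.
Joint ranges: [-158.91, 158.91], [-42.39, 125.64], [0.06, 152.35], [-60.88, 240.88], [17.5, 164.5], [-176.32, 176.32]. Speed limits (degrees/s): [108.29, 108.29, 136.94, 180, 180, 180].

### API

Orientations are given as a 3x3 rotation matrix whose columns are the frame's x, y, z axes.
In Python, from station import r gives the robot as it stands. The module is installed in compiled form; this text tells all that it offers. Calls block until the motion is done:
- r.move_to(position, orientation): joint-space move of the TCP to a pose.
- r.move_straight(position, max_speed=0.15, rot=None, until_force=None): straight line of the TCP; rot=None keeps the orientation; max_speed is the mean speed in m/s. With until_force (N) it stops when the force on the tool has changed by that much, and returns True; else False.
- r.move_joints(angles): joint-space move.
- r.open_gripper() and r.gripper_close(): open the fingers fully, or close them until they stop; the grip force is fixed at half the most.
- r.wait(seconds).
- r.ik(position, orientation): joint angles nearest the present ones, or None.
- r.observe(): the state.
- r.capture(name): name is "scene" or "side" or "wrist"; returns a dict with "frame" (384x512x3 uint8, red, green, blue), "z_map" (384x512 float32, m along the optical axis (not along the pixel's ray), 0 where there is no reading), "fx", "fy", "cx", "cy" (pixels), "world_from_camera" (4x4, takes a point from camera to world coordinates); the wrist camera has in their place "tool_from_camera" (4x4, takes a point from camera to tool coordinates, whose origin is the TCP and whose axes are the flange's). Camera axes: x right, y down, z forward; pixel columns grow to the right and rows downward; lengths in m; the calibration is good to about 2 mm. A picture is of the moment at which its call begins: read the wrist's pose just before it.
A pose or a line that the arm cannot do raises r.IKError and nothing moves.
- r.finish_job(): hands the job in; it is judged then, once.
The state is a dict: "t": time; "joint_positions": joint angles; "qvel": joint speeds; "joint_torque": joint torques, N m; "tool_pos": TCP position; "ee_rot": TCP orientation; "wrist_force": force on the tool from outside, world axes, zero at the start; "wrist_torque": the same for the moment, N m; "finger_gap": opening from 0.0 (shut) to 1.0 (fully open); "grip_force": force on a finger pad.
Only numpy, scipy, OpenCV 4.12 (cv2) and the standard library are available. Lean on these libraries where they do the work, as an engineer would, in place of code of your own. Each camera call takes 0.05 s, during which the arm holds its last target. There are 200 camera calls.

### The job

Clamp the loose finned heat sinks in the bonding fixture: pull up the sprung knob at the end of its arm, swing the arm fully open and let the knob snap down into the open notch, then lay every heat sink fins-up in a pocket of the bed, one to a pocket. Swing the arm back with the knob pulled until it snaps into the closed notch, then screw the fluted clamp knob clockwise all the way down, regripping as often as needed, so that the bar presses on all of them. Do not knock over the needle bottle.

Things in the scene. Friction and masses are not known exactly. Their poses are not given: they have to be found in the camera images.
- fixture: Aluminium clamping fixture on the black rack, fixed. Origin: underside of its 12 mm plate, on the arm's vertical pivot axis; +x points along the closed arm (roughly towards the robot), z up. Black bed at x = 120 mm with three pockets in a row along y, floors 18 mm up; sprung: gives from 5 N on, 4 mm when clamped. Steel arc rail, top 30 mm up, between the notches
- fixture_pivot (a point): Point on the arm's vertical pivot axis, at the height of the arm (76 mm above the fixture's origin)
- swing_arm (a joint): Angle of the grey arm: 0 = closed, over the bed; 1.75 = fully open; both are hard stops and have a notch. Grows counter-clockwise seen from above. Arm top 82 mm above the fixture's origin, 28 mm wide, turns freely once the plunger is pulled
- plunger (a joint): Lift of the sprung plunger in m: 0 = pin down in a notch, locking the arm; 0.008 = pin tip clears the notch and rides on the arc rail; 0.014 = highest. Spring 4 N seated, 10 N at the top; pin and notch have 1.5 mm play; released off a notch, it rests on the rail and drops in when swung to the stop
- plunger_grip (a point): Middle of the plunger's round black knob (34 mm across, 20 mm high, straight flank 16 mm high, top 12 mm above this point), 190 mm from the pivot on the arm's end. Grip from above and pull up. It turns with the arm
- screw (a joint): Angle of the clamp knob: starts near 0 (bar raised), grows clockwise seen from above, hard stop at 15.7 (2.5 turns) fully down. Light friction (0.06 Nm), stays where left. The knob sinks 0.76 mm per rad, 12 mm in all
- screw_grip (a point): Middle of the fluted black clamp knob (47 mm across, 26 mm high, this point 13 mm below its top), on the arm's midline 120 mm from the pivot, 24 mm above the arm's brass boss while raised, 12 mm when fully down. Vertical axis
- press_bar: Aluminium bar 156 x 24 x 12 mm across the arm, under the clamp knob. Origin on the clamp axis at the height of the fixture's origin while raised. Sinks with the knob; underside 51 mm above the fixture's origin while raised, 8 mm clear of sinks in the pockets; fully down it presses them and the sprung bed 4 mm down with 10 to 20 N in all
- pocket1 (a point): Centre of the floor of the first pocket: 70 mm along the fixture's x by 38 mm along its y, lips 4 mm high and 4 mm thick; pocket pitch 62 mm along y
- pocket2 (a point): Centre of the floor of the middle pocket, as pocket1
- pocket3 (a point): Centre of the floor of the third pocket (fixture's +y side, towards which the arm opens), as pocket1
- sink1: Loose finned aluminium heat sink (may be absent: None), 60 mm along x, 30 mm along y, 25 mm high, about 90 g; origin at the centre of its underside, z up through the fins. Grip across y. Long side goes along the fixture's x
- sink2: Loose finned aluminium heat sink (may be absent: None), 60 mm along x, 30 mm along y, 25 mm high, about 90 g; origin at the centre of its underside, z up through the fins. Grip across y. Long side goes along the fixture's x
- sink3: Loose finned aluminium heat sink (may be absent: None), 60 mm along x, 30 mm along y, 25 mm high, about 90 g; origin at the centre of its underside, z up through the fins. Grip across y. Long side goes along the fixture's x
- needle_bottle: Bystander: teal bottle with a needle cap, 37 mm wide, 111 mm high; origin under its centre
There are look-alikes about, which are no part of the job. Leave any brown or purple look-alike of the sink1 alone.

How it is judged (in metres and radians):
On the way, in this order (a step that is already met when the one before it is completed fails the run):
1. The arm is swung fully open and the plunger has snapped down into the open notch (value of joint swing_arm above 1.72 rad and value of joint plunger below 0.003 m), for 0.2 s.
2. Every heat sink lies flat, fins up, in a pocket of the bed (x of sink1 in the frame of fixture between 0.108 and 0.132 m and y of sink1 in the frame of fixture between -0.07 and 0.07 m and z of sink1 in the frame of fixture between 0.0115 and 0.0205 m and angle between each of sink1, sink2, sink3's own z axis and vertical below 0.08 rad and x of sink2 in the frame of fixture between 0.108 and 0.132 m and y of sink2 in the frame of fixture between -0.07 and 0.07 m and z of sink2 in the frame of fixture between 0.0115 and 0.0205 m and x of sink3 in the frame of fixture between 0.108 and 0.132 m and y of sink3 in the frame of fixture between -0.07 and 0.07 m and z of sink3 in the frame of fixture between 0.0115 and 0.0205 m), for 0.2 s.
3. The arm is back over the bed and the plunger has snapped down into the closed notch (value of joint swing_arm below 0.03 rad and value of joint plunger below 0.003 m), for 0.2 s.
4. The clamp knob is screwed fully down and the bar presses on every heat sink (value of joint screw above 15 rad and contact force between press_bar and sink1 above 0.8 N and contact force between press_bar and sink2 above 0.8 N and contact force between press_bar and sink3 above 0.8 N), for 0.2 s.
At the end, for the whole second after the job is handed in: Every heat sink lies flat in a pocket (on its floor within 2.5 mm, tilt under 0.08 rad); the arm is closed (within 0.03 rad), the plunger down in its notch (lift under 3 mm); the clamp knob at 15.0 rad or more; the bar presses on every heat sink with over 0.8 N (all of step 2 and all of step 3 and all of step 4); the robot touches nothing.
It fails at once if the needle bottle is knocked over (angle between needle_bottle's own z axis and vertical above 0.6 rad).
Of sink1, sink2, sink3 only 2 to 3 are there at a start; the rules pass over those that are not, and their reading is None.
At some moment in a run one of sink1, sink2, sink3 may be knocked a few centimetres aside while the robot is not near it.
Once in a run the grip may slacken for a moment while it holds something.
It also fails if it takes over 210 s, if anything falls off the work surface, if the arm or the gripper's body presses on something with over 40 N, if the wrist force passes 120 N, or if a joint passes its speed limit or range.

## Working session

There is one attempt and no reset: what is moved stays moved. The work goes in short steps, each a Python script; the robot and the scene stay as the last script left them, time stands still between calls to the robot, and variables do not carry over. Pictures are saved under pics/ and viewed, at most 14 in all, crops included, and the job is handed in when it is done.

```bash
mkdir -p pics; cat > h.py <<'E'
import numpy as np, cv2
from station import r
def save(n,c): cv2.imwrite(f'pics/{n}.png',cv2.cvtColor(c['frame'],cv2.COLOR_RGB2BGR))
def cap(n):
    o=r.observe(); c=r.capture(n)
    if n=='wrist':
        T=np.eye(4);T[:3,:3]=o['ee_rot'];T[:3,3]=o['tool_pos'];c['W']=T@c['tool_from_camera']
    else: c['W']=np.array(c['world_from_camera'])
    return c
def cloud(c):
    z=c['z_map'];v,u=np.indices(z.shape)
    P=np.stack([(u-c['cx'])/c['fx']*z,(v-c['cy'])/c['fy']*z,z],-1)
    P=P@c['W'][:3,:3].T+c['W'][:3,3]; P[z==0]=np.nan
    return P
def ray(c,u,v,h):
    d=c['W'][:3,:3]@np.array([(u-c['cx'])/c['fx'],(v-c['cy'])/c['fy'],1]);o=c['W'][:3,3]
    return o+d*(h-o[2])/d[2]
def proj(c,p):
    q=np.linalg.inv(c['W'])@np.r_[p,1];return c['fx']*q[0]/q[2]+c['cx'],c['fy']*q[1]/q[2]+c['cy']
def down(yaw): # tool z down, tool y (closing) along world angle yaw(rad)
    y=np.array([np.cos(yaw),np.sin(yaw),0]);z=np.array([0,0,-1.]);return np.stack([np.cross(y,z),y,z],1)
E
python3 - <<'E'
from h import *
o=r.observe();print({k:np.round(v,3) for k,v in o.items()},r.tcp_to_tips)
for n in('scene','side'):
    c=cap(n);save(n,c);print(n,c['W'].round(3).tolist(),c['fx'])
    np.save(n+'.npy',cloud(c))
E
```

```text
{'t': np.float64(0.0), 'joint_positions': array([ 6.1459e+01,  2.1742e+01,  9.9395e+01, -1.0000e-03,  5.8930e+01,
       -1.9070e+00]), 'qvel': array([ 0.002, -0.035,  0.031,  0.05 ,  0.031, -0.063]), 'joint_torque': array([ 3.0000e-03, -7.6370e+01, -4.3438e+01,  6.5000e-02,  4.2000e-02,
       -0.0000e+00]), 'tool_pos': array([0.314, 0.625, 0.227]), 'ee_rot': array([[-0.894,  0.448, -0.001],
       [ 0.448,  0.894, -0.001],
       [ 0.   , -0.001, -1.   ]]), 'wrist_force': array([ 0.517, -0.087,  0.148]), 'wrist_torque': array([-0.038,  0.049, -0.004]), 'grip_force': np.float64(0.0), 'finger_gap': np.float64(1.0)} 0.014
scene [[0.685, -0.39, 0.615, -0.22], [-0.728, -0.352, 0.588, -0.84], [-0.012, -0.851, -0.525, 0.714], [0.0, 0.0, 0.0, 1.0]] 347.7591481862508
side [[-1.0, 0.004, 0.022, 0.434], [-0.015, 0.588, -0.809, 0.964], [-0.017, -0.809, -0.588, 0.922], [0.0, 0.0, 0.0, 1.0]] 389.0402295570561
```

View pics/scene.png

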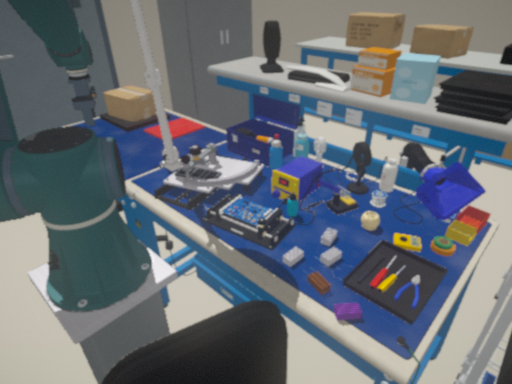

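View pics/side.png

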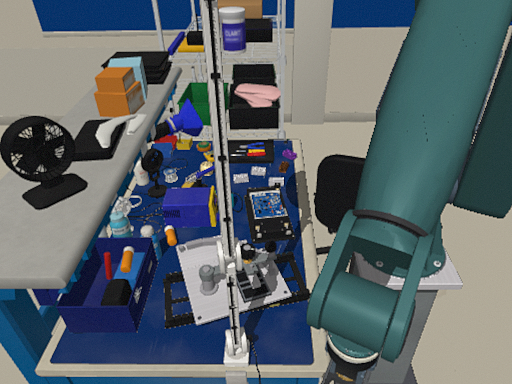

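The scene view shows three grey sinks at (292,256), (328,236) and (331,256). The fixture is at about (210,170), with a lamp post beside it at (165,150), and the teal bottle is at (292,208). In the side view the fixture is at (235,280), with the lamp pole crossing in front of it.

```bash
python3 - <<'E'
from h import *
S=np.load('scene.npy');D=np.load('side.npy')
for n,(u,v) in dict(s1=(292,256),s2=(328,236),s3=(331,256),bot=(292,208),fixt=(235,170),arm=(205,155),post1=(172,162),post2=(155,100),post3=(142,30),purp=(347,311),brown=(318,281)).items(): print(n,S[v,u].round(3))
for n,(u,v) in dict(lampb=(236,347),p1=(232,300),p2=(222,200),p3=(212,100),cyl=(208,275),armk=(270,247),bed=(250,285),rim=(305,290),plateL=(185,290),bin=(110,270)).items(): print(n,D[v,u].round(3))
E
```

```text
s1 [ 0.404 -0.382  0.021]
s2 [ 0.557 -0.406  0.017]
s3 [ 0.476 -0.469  0.025]
bot [ 0.583 -0.24   0.035]
fixt [0.627 0.091 0.049]
arm [0.548 0.176 0.117]
post1 [0.51  0.366 0.037]
post2 [0.51  0.42  0.299]
post3 [0.507 0.424 0.557]
purp [ 0.338 -0.604  0.023]
brown [ 0.375 -0.494  0.019]
lampb [0.518 0.415 0.061]
p1 [0.514 0.435 0.263]
p2 [0.512 0.456 0.541]
p3 [0.51  0.473 0.72 ]
cyl [0.602 0.242 0.127]
armk [0.433 0.168 0.16 ]
bed [0.491 0.213 0.053]
rim [0.333 0.213 0.032]
plateL [0.691 0.187 0.001]
bin [0.925 0.141 0.038]
```

```bash
python3 - <<'E'
import cv2
a=cv2.imread('pics/side.png')[215:365,140:330];b=cv2.imread('pics/scene.png')[120:280,140:370]
cv2.imwrite('pics/side_c.png',cv2.resize(a,None,fx=4,fy=4,interpolation=2)[:600,:800]);cv2.imwrite('pics/scene_c.png',cv2.resize(b,(800,556),interpolation=2))
E
```

```text
(no output)
```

View pics/side_c.png

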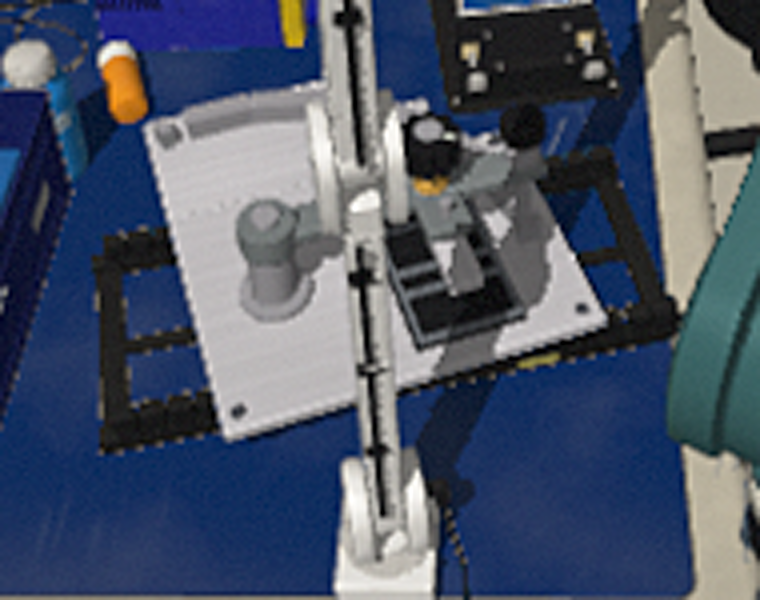

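Crop check: the pivot is at side pixel (207,269), the clamp knob at (248,249), the plunger knob at (270,247) and the bed at (254,286). The lamp stands between the tool and the fixture, so I'll retract, swing past it at a small radius, and look from the wrist.

```bash
python3 - <<'E'
from h import *
a=np.radians(61.5)
R=r.observe()['ee_rot']
r.move_to(np.array([.47*np.cos(a),.47*np.sin(a),.36]),R)
j=np.array(r.observe()['joint_positions']);print(j.round(1))
j[0]=15; r.move_joints(j)
o=r.observe();print(o['tool_pos'],o['t'])
fw=np.radians(204)
r.move_to([.47,.17,.40],down(fw+np.pi/2) if r.ik([.47,.17,.40],down(fw+np.pi/2)) is not None else down(0))
c=cap('wrist');save('w1',c);np.save('w1.npy',cloud(c));print(c['W'].round(3),c['fx'],r.observe()['joint_positions'].round(1),r.observe()['t'])
E
```

```text
[ 58.7  -8.5 118.8  -0.   69.8  -4.7]
[0.44791591 0.14483429 0.35960663] 2.45
[[ 0.409 -0.884 -0.226  0.535]
 [-0.913 -0.396 -0.102  0.198]
 [ 0.     0.248 -0.969  0.556]
 [ 0.     0.     0.     1.   ]] 345.7219596871875 [ 17.2  -7.1 113.5  -0.   73.6  83.2] 3.875
```

View pics/w1.png

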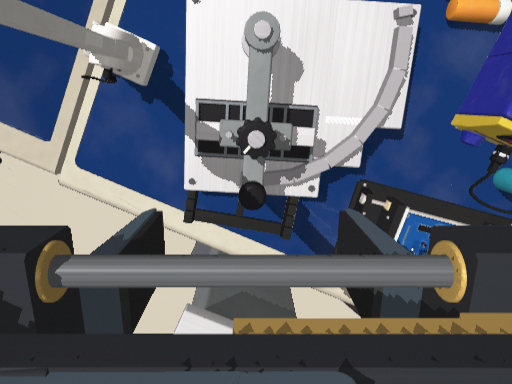

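Wrist view: the pivot is at (263,30), the fluted knob at (257,138), the plunger knob at (252,195), and the bed spans x 196–318. The arc rail ends in the open notch at (404,12).

```bash
cat > fx.py <<'E'
from h import *
E
python3 - <<'E'
from h import *
P=np.load('w1.npy')
def box(u0,u1,v0,v1): 
    q=P[v0:v1,u0:u1].reshape(-1,3);return np.nanmedian(q,0).round(4)
print('plate',box(205,240,30,80),box(192,197,120,180));print('pivot top',box(258,268,25,35));print('arm',box(252,264,70,95));print('knob',box(254,260,135,141));print('plg',box(248,256,190,198)); print('rail',box(375,385,105,112));print('bed',box(200,220,140,150))
# plunger knob mask by height
im=cv2.imread('pics/w1.png')
hp=np.nanmedian(P[190:198,248:256,2])
def cen(u0,u1,v0,v1,h,t=.006):
    m=np.zeros(P.shape[:2],bool);m[v0:v1,u0:u1]=True
    m&=abs(P[...,2]-h)<t
    q=P[m];print(m.sum(),q.mean(0).round(4),q.min(0).round(4),q.max(0).round(4)); 
    (c,rad)=cv2.minEnclosingCircle(q[:,:2].astype(np.float32));print('  circ',np.round(c,4),round(rad,4))
cen(232,275,172,215,hp);cen(230,285,110,165,np.nanmedian(P[135:141,254:260,2]));cen(240,290,5,50,np.nanmedian(P[25:35,258:268,2]))
# arm midline
m=np.zeros(P.shape[:2],bool);m[55:105,235:285]=True;m&=abs(P[...,2]-np.nanmedian(P[70:95,252:264,2]))<.005
q=P[m][:,:2].astype(np.float32);print(cv2.fitLine(q,2,0,.01,.01).ravel(),cv2.minAreaRect(q))
# bed rect
for lo,hi in((.04,.065),(.06,.075)):
    m=np.zeros(P.shape[:2],bool);m[95:165,190:325]=True;m&=(P[...,2]>lo)&(P[...,2]<hi);q=P[m][:,:2].astype(np.float32);print(lo,cv2.minAreaRect(q))
E
```

```text
plate [0.5791 0.2608 0.0482] [0.4423 0.2466 0.0485]
pivot top [0.615  0.2191 0.1313]
arm [0.5618 0.2008 0.1181]
knob [0.5048 0.1773 0.1706]
plg [0.442  0.1551 0.1611]
rail [0.6027 0.0336 0.0663]
bed [0.4585 0.2289 0.0542]
586 [0.4392 0.1532 0.1601] [0.422  0.1365 0.1552] [0.4545 0.1694 0.1636]
  circ [0.4384 0.1527] 0.0168
1184 [0.5038 0.1775 0.1681] [0.4814 0.1541 0.1646] [0.5257 0.2003 0.1725]
  circ [0.5037 0.1772] 0.0232
661 [0.6154 0.2198 0.128 ] [0.595  0.1992 0.1253] [0.6352 0.2396 0.1343]
  circ [0.6153 0.2195] 0.0204
[0.9415214  0.33695322 0.5650219  0.20071575] ((0.5646148324012756, 0.200486421585083), (0.05808832868933678, 0.027999522164463997), 20.84788703918457)
0.04 ((0.5046448111534119, 0.17418313026428223), (0.09912320971488953, 0.19854527711868286), 24.135061264038086)
0.06 ((0.5074838399887085, 0.16847649216651917), (0.08035462349653244, 0.18811500072479248), 17.993959426879883)
```

The frame is consistent: pivot (0.615,0.2195), arm heading 200.7°, origin at z≈0.036. Next I'll pull the plunger and open the arm.

```bash
cat >> h.py <<'E'
PV=np.array([.6153,.2195]); TH0=np.radians(200.72); Z0=.036
def kp(a,z,rad=.190): return np.array([PV[0]+rad*np.cos(TH0+a),PV[1]+rad*np.sin(TH0+a),z])
def rt(a,flip=0): return down(TH0+a+np.pi/2+flip*np.pi)
def st(*k):
    o=r.observe();print('t%.1f pos'%o['t'],o['tool_pos'].round(4),'F',o['wrist_force'].round(1),'gap %.3f gf %.1f'%(o['finger_gap'],o['grip_force']),'j6 %.0f'%o['joint_positions'][5],*k)
E
python3 - <<'E'
from h import *
for f in(0,1):
    for a in(0,.9,1.75):
        q=r.ik(kp(a,.155),rt(a,f));print(f,a,None if q is None else q.round(0))
E
```

```text
0 0 [ 16.   7. 128.  -0.  45.  86.]
0 0.9 [  2.  15. 118.  -0.  47.  19.]
0 1.75 [  3.  28.  99.  -0.  53. -28.]
1 0 [ 16.   7. 128.  -0.  45. -94.]
1 0.9 [   2.   15.  118.   -0.   47. -161.]
1 1.75 [  3.  28.  99.  -0.  53. 152.]
```

```bash
python3 - <<'E'
from h import *
r.move_to(kp(0,.22),rt(0)); 
hit=r.move_straight(kp(0,.147),.1,until_force=15);st('down',hit)
r.gripper_close();st('closed')
r.move_straight(kp(0,.158),.04);st('up')
for a in np.linspace(0,1.76,11)[1:]:
    r.move_straight(kp(a,.158),.1,rot=rt(a))
    if a in(.176,) or a>1.5: st(round(a,2))
c=cap('wrist');save('w2',c)
E
```

```text
t5.5 pos [0.438  0.1524 0.1476] F [ 0.1 -0.9  1.1] gap 0.998 gf 0.0 j6 86 down False
t6.5 pos [0.4376 0.1523 0.147 ] F [-0.2 -0.1  0.6] gap 0.354 gf 30.0 j6 86 closed
t6.9 pos [0.4375 0.1522 0.158 ] F [ 2.7  1.  -8.8] gap 0.360 gf 30.0 j6 86 up
t7.4 pos [0.4521 0.1223 0.1579] F [ 4.1  2.  -9. ] gap 0.360 gf 30.0 j6 72 0.18
t11.2 pos [0.6841 0.0442 0.1575] F [-0.6  3.1 -2.6] gap 0.366 gf 3.0 j6 -20 1.58
t11.7 pos [0.7113 0.0577 0.1557] F [-14.4  -1.5  -7. ] gap 0.354 gf 30.0 j6 -29 1.76
```

View pics/w2.png

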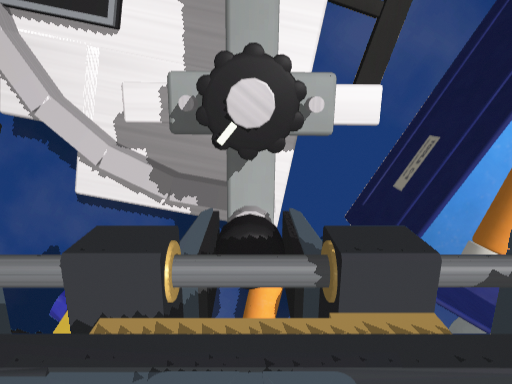

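The arm is against its open stop and the knob is still gripped; the grip slackened briefly at about 1.58 rad. I'll lower the knob, release it and verify.

```bash
python3 - <<'E'
from h import *
r.move_straight(kp(1.755,.144),.04,rot=rt(1.755));st('lowered')
r.open_gripper();st('open')
r.move_straight(kp(1.755,.25),.2)
r.move_to([.60,.12,.42],rt(1.755))
c=cap('wrist');save('w3',c);P=cloud(c);np.save('w3.npy',P)
print(r.observe()['t'])
p=kp(1.75,.16);print(p,proj(c,p),[proj(c,kp(1.75,.162,x)) for x in(0,.12)])
u,v=map(int,proj(c,p))
m=(abs(P[...,2]-.158)<.008)&(np.hypot(P[...,0]-p[0],P[...,1]-p[1])<.04)
q=P[m];print(m.sum(),cv2.minEnclosingCircle(q[:,:2].astype(np.float32)),np.percentile(q[:,2],[2,50,95,99]))
E
```

```text
t12.3 pos [0.7122 0.0566 0.1459] F [-22.6  -6.   26.5] gap 0.360 gf 30.0 j6 -28 lowered
t13.2 pos [0.714  0.0571 0.144 ] F [-0.8  0.7 -0.3] gap 0.995 gf 0.0 j6 -29 open
14.85
[0.71312203 0.05661706 0.16      ] (np.float64(298.9441022260535), np.float64(248.01483913007812)) [(np.float64(305.8371544622968), np.float64(95.2536639937903)), (np.float64(301.4439432050483), np.float64(196.07910093895862))]
466 ((0.7120590806007385, 0.05782657861709595), 0.01674756407737732) [0.15077864 0.16055391 0.16226812 0.16270175]
```

View pics/w3.png

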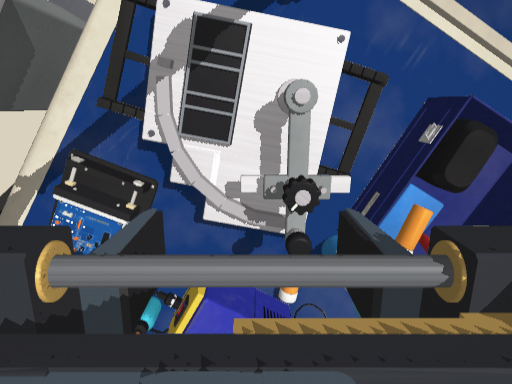

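The plunger is down in the open notch, at the same knob height as before, and the bed is clear. Now I'll check the bed rectangle and look at the sinks.

```bash
python3 - <<'E'
from h import *
P=np.load('w3.npy');im=cv2.imread('pics/w3.png')
m=np.zeros(P.shape[:2],bool);m[5:155,170:260]=True;m&=(im.max(2)<110)&(P[...,2]>.049)&(P[...,2]<.064)
q=P[m][:,:2].astype(np.float32);rc=cv2.minAreaRect(q);print(m.sum(),rc,'expected',kp(0,0,.12)[:2])
r.move_to([.47,-.36,.40],down(0))
c=cap('wrist');save('w4',c);np.save('w4.npy',cloud(c));st()
E
```

```text
5888 ((0.4911288917064667, 0.17956387996673584), (0.10249276459217072, 0.18965940177440643), 20.76392364501953) expected [0.50306153 0.17704384]
t16.7 pos [ 0.4706 -0.3593  0.4   ] F [ 0.5  0.3 -0.1] gap 1.000 gf 0.0 j6 -40
```

View pics/w4.png

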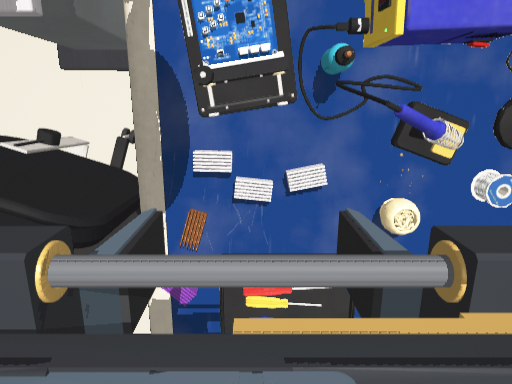

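Three sinks lie fins-up at (212,161), (253,189) and (306,178). The brown look-alike is at (195,229) and the bottle at (338,58).

```bash
cat >> h.py <<'E'
def sinks(c,h=.025):
    P=cloud(c);hsv=cv2.cvtColor(c['frame'],cv2.COLOR_RGB2HSV)
    m=((hsv[...,1]<70)&(hsv[...,2]>90)&(P[...,2]>.008)&(P[...,2]<.04)).astype(np.uint8)
    m=cv2.morphologyEx(m,cv2.MORPH_CLOSE,np.ones((5,5)));m=cv2.morphologyEx(m,cv2.MORPH_OPEN,np.ones((5,5)))
    out=[]
    for k in cv2.findContours(m,0,1)[0]:
        if cv2.contourArea(k)<300: continue
        w=np.array([ray(c,u,v,h)[:2] for u,v in k[:,0]],np.float32)
        (x,y),(a,b),t=cv2.minAreaRect(w)
        if a<b:a,b,t=b,a,t+90
        zs=P[...,2][cv2.drawContours(np.zeros_like(m),[k],-1,1,-1)>0]
        if .05<a<.075 and .02<b<.042: out.append((x,y,a,b,t%180,np.nanpercentile(zs,95),k.mean((0,1))))
    return out
FX=np.array([np.cos(TH0),np.sin(TH0)]);FY=np.array([-np.sin(TH0),np.cos(TH0)])
E
python3 - <<'E'
from h import *
P=np.load('w4.npy');c=dict(frame=cv2.cvtColor(cv2.imread('pics/w4.png'),cv2.COLOR_BGR2RGB))
import h
h.cloud=lambda c:P
# calibration from a fresh capture at the same pose
c=cap('wrist')
for s in h.sinks(c): print(np.round(s[:6],4),s[6])
q=np.load('w3.npy');im=cv2.imread('pics/w3.png');g=im.max(2)
d=q[...,:2]-PV;X=d@FX;Y=d@FY;Z=q[...,2]-Z0
# bed profile: dark/height vs y (x=.12+-.02) and vs x
print('y',[(round(y,3),round(float(np.nanmedian(Z[(abs(Y-y)<.0015)&(abs(X-.12)<.02)]))*1000,1)) for y in np.arange(-.1,.1,.004)])
print('x',[(round(x,3),round(float(np.nanmedian(Z[(abs(X-x)<.0015)&(abs(Y)<.012)]))*1000,1)) for x in np.arange(.07,.17,.004)])
E
```

```text
[ 4.770000e-01 -4.209000e-01  5.950000e-02  3.330000e-02  1.742557e+02
  2.550000e-02] [252.98181818 188.55454545]
[ 0.5609 -0.4018  0.0606  0.0333 11.6377  0.0256] [306.68807339 176.74311927]
[ 4.134000e-01 -3.761000e-01  5.930000e-02  3.190000e-02  1.782707e+02
  2.550000e-02] [212.         160.45614035]
y [(np.float64(-0.1), 12.2), (np.float64(-0.096), 11.8), (np.float64(-0.092), 12.0), (np.float64(-0.088), 12.0), (np.float64(-0.084), 22.3), (np.float64(-0.08), 18.3), (np.float64(-0.076), 18.2), (np.float64(-0.072), 18.0), (np.float64(-0.068), 18.1), (np.float64(-0.064), 17.9), (np.float64(-0.06), 18.3), (np.float64(-0.056), 18.1), (np.float64(-0.052), 18.1), (np.float64(-0.048), 18.3), (np.float64(-0.044), 19.7), (np.float64(-0.04), 21.2), (np.float64(-0.036), 17.9), (np.float64(-0.032), 17.9), (np.float64(-0.028), 17.9), (np.float64(-0.024), 19.0), (np.float64(-0.02), 21.2), (np.float64(-0.016), 18.4), (np.float64(-0.012), 17.9), (np.float64(-0.008), 18.0), (np.float64(-0.004), 18.0), (np.float64(0.0), 18.0), (np.float64(0.004), 17.8), (np.float64(0.008), 18.1), (np.float64(0.01
[... 552 characters left out ...]
 (np.float64(0.096), 12.4)]
x [(np.float64(0.07), 12.1), (np.float64(0.074), 12.2), (np.float64(0.078), 13.0), (np.float64(0.082), 22.1), (np.float64(0.086), 18.3), (np.float64(0.09), 18.3), (np.float64(0.094), 18.3), (np.float64(0.098), 18.3), (np.float64(0.102), 17.9), (np.float64(0.106), 18.0), (np.float64(0.11), 17.9), (np.float64(0.114), 17.9), (np.float64(0.118), 17.6), (np.float64(0.122), 18.0), (np.float64(0.126), 18.0), (np.float64(0.13), 18.2), (np.float64(0.134), 17.6), (np.float64(0.138), 18.0), (np.float64(0.142), 18.3), (np.float64(0.146), 17.7), (np.float64(0.15), 18.0), (np.float64(0.154), 18.5), (np.float64(0.158), 21.9), (np.float64(0.162), 12.7), (np.float64(0.166), 12.0)]
```

```bash
python3 - <<'E'
from h import *
q=np.load('w3.npy');d=q[...,:2]-PV;X=d@FX;Y=d@FY;Z=q[...,2]-Z0;A=np.arctan2(Y,X);Rr=np.hypot(X,Y)
for a in(0.05,.1,.2,.35,.6,.7,.8):
    m=(abs(A-a)<.04)&(Z>.024)&(Z<.036)&(Rr>.15)&(Rr<.23);print(a,m.sum(),np.percentile(Rr[m],[2,50,98]).round(4) if m.sum() else '',np.median(Z[m]).round(4))
E
```

```text
0.05 112 [0.1798 0.1881 0.1975] 0.03
0.1 152 [0.1794 0.1888 0.1974] 0.03
0.2 148 [0.1791 0.1877 0.1969] 0.0297
0.35 143 [0.1794 0.1883 0.1975] 0.03
0.6 129 [0.1797 0.1884 0.1978] 0.0301
0.7 130 [0.1789 0.1874 0.1963] 0.03
0.8 126 [0.1789 0.1878 0.1966] 0.0299
```

The rail's inner radius is 0.1795 and its top is 30 mm up, so I'll grip with the tips 13 mm above the sink underside. Outer pockets first with a grip across y. The middle one goes last with a grip across its length, so the opening fingers can't hit its neighbours.

```bash
sed -i 's/P\[...,2\]>.008)/P[...,2]>.017)/' h.py; cat >> h.py <<'E'
def best(p,yaw):
    qs=[(q,R) for R in(down(yaw),down(yaw+np.pi)) if (q:=r.ik(p,R)) is not None and abs(q[5])<165]
    j=np.array(r.observe()['joint_positions']);return min(qs,key=lambda t:abs(t[0]-j).max())[1]
def pick(x,y,yaw):
    R=best([x,y,.15],yaw);r.move_to([x,y,.15],R)
    hit=r.move_straight([x,y,.027],.12,until_force=12);r.gripper_close();st('gripped',hit)
    r.move_straight([x,y,.24],.2);st('lifted')
def place(k,yaw,dx=0):
    p=np.r_[PV+FX*(.12+dx)+FY*.062*k,.24];R=best(p,yaw)
    r.move_to(p,R);st('over')
    p[2]=.12;r.move_straight(p,.15);p[2]=.0825;hit=r.move_straight(p,.05,until_force=6);st('set',hit)
    r.open_gripper();p[2]=.24;r.move_straight(p,.2)
E
python3 - <<'E'
from h import *
s=max(sinks(cap('wrist')),key=lambda s:s[0]);print(np.round(s[:6],4))
pick(s[0],s[1],np.radians(s[4]+90))
if r.observe()['finger_gap']>.25: place(1,TH0+np.pi/2)
r.move_to([.47,-.36,.40],down(0))
for s in sinks(cap('wrist')):print(np.round(s[:6],4))
c=cap('side');save('side2',c)
st()
E
```

```text
[ 0.5613 -0.4028  0.0601  0.0315 10.9377  0.0256]
t20.2 pos [ 0.5613 -0.4028  0.027 ] F [ 1.  -0.6 -0.9] gap 0.328 gf 30.0 j6 41 gripped False
t21.4 pos [ 0.5608 -0.4024  0.2386] F [ 0.  -0.5 -2.5] gap 0.328 gf 30.0 j6 41 lifted
t23.3 pos [0.5254 0.1184 0.24  ] F [-0.5 -0.1 -1.1] gap 0.330 gf 30.0 j6 80 over
t25.1 pos [0.5244 0.1189 0.0815] F [-2.4 -0.1  7.9] gap 0.330 gf 30.0 j6 80 set True
[ 4.77000e-01 -4.22100e-01  5.92000e-02  3.14000e-02  1.74712e+02
  2.54000e-02]
[ 4.129000e-01 -3.768000e-01  5.920000e-02  3.050000e-02  1.777278e+02
  2.550000e-02]
t29.0 pos [ 0.4703 -0.3594  0.3996] F [-0.7  0.8 -0.5] gap 0.998 gf 0.0 j6 -40
```

```bash
python3 - <<'E'
from h import *
s=min(sinks(cap('wrist')),key=lambda s:s[0]);print(np.round(s[:6],4))
pick(s[0],s[1],np.radians(s[4]+90))
if r.observe()['finger_gap']>.25: place(-1,TH0+np.pi/2)
r.move_to([.40,-.36,.40],down(0))
for s in sinks(cap('wrist')):print(np.round(s[:6],4))
s=max(sinks(cap('wrist')),key=lambda s:s[0])
pick(s[0],s[1],np.radians(s[4]))
if r.observe()['finger_gap']>.5: place(0,TH0)
r.move_to([.44,.15,.40],rt(0))
c=cap('wrist');save('w5',c);np.save('w5.npy',cloud(c));st()
for k in(-1,0,1):print(k,proj(c,np.r_[PV+FX*.12+FY*.062*k,Z0+.043]))
E
```

```text
[ 4.13000e-01 -3.76800e-01  5.93000e-02  3.05000e-02  1.77719e+02
  2.54000e-02]
t32.5 pos [ 0.4131 -0.3768  0.027 ] F [ 0.  -1.  -0.6] gap 0.329 gf 30.0 j6 48 gripped False
t33.7 pos [ 0.4126 -0.3763  0.2389] F [ 0.3 -0.3 -2.1] gap 0.327 gf 30.0 j6 48 lifted
t35.9 pos [0.4814 0.2344 0.24  ] F [-0.4  0.3 -1. ] gap 0.325 gf 30.0 j6 93 over
t37.7 pos [0.4806 0.2348 0.0816] F [-1.2 -1.   6.1] gap 0.326 gf 30.0 j6 93 set True
[ 4.76400e-01 -4.21900e-01  6.00000e-02  3.13000e-02  1.74128e+02
  2.55000e-02]
t44.8 pos [ 0.4763 -0.422   0.0271] F [-1.   1.4  2.4] gap 0.657 gf 30.0 j6 -38 gripped False
t46.0 pos [ 0.4759 -0.4215  0.2387] F [ 1.  -0.  -1.4] gap 0.656 gf 30.0 j6 -38 lifted
t48.1 pos [0.5034 0.1765 0.24  ] F [-0.5 -0.5 -0.6] gap 0.657 gf 30.0 j6 -4 over
t49.9 pos [0.5025 0.1769 0.0815] F [-0.9 -0.1  5.8] gap 0.654 gf 30.0 j6 -4 set True
t52.9 pos [0.44   0.15   0.3992] F [ 0.2 -0.8 -0.6] gap 1.003 gf 0.0 j6 85
-1 (np.float64(201.09888748927452), np.float64(105.2028281864103))
0 (np.float64(247.48378781684195), np.float64(105.28553640350974))
1 (np.float64(293.8603654041259), np.float64(105.36822978045632))
```

View pics/w5.png

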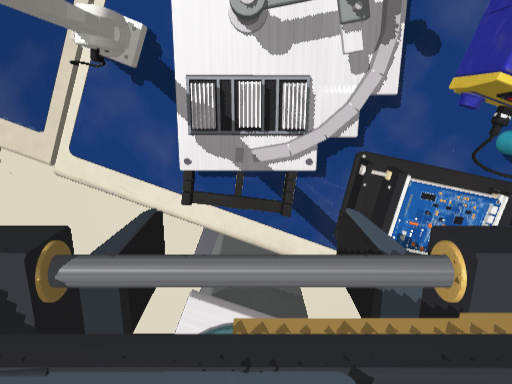

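All three sinks sit in their pockets at (203,105), (250,105) and (294,105). I'll check that they're flat, then close the arm.

```bash
python3 - <<'E'
from h import *
q=np.load('w5.npy');d=q[...,:2]-PV;X=d@FX;Y=d@FY;Z=q[...,2]-Z0
for k in(-1,0,1):
    m=(abs(Y-.062*k)<.022)&(Z>.038)&(Z<.06)&(abs(X-.12)<.05)
    A=np.c_[X[m],Y[m],np.ones(m.sum())];f=np.linalg.lstsq(A,Z[m],rcond=None)[0]
    print(k,m.sum(),np.percentile(X[m],[1,99]).round(4),np.percentile(Y[m],[1,99]).round(4),'z',np.percentile(Z[m],[50,95]).round(4),'tilt',f[:2].round(3))
a=1.75
r.move_to(kp(a,.25),rt(a)); r.move_straight(kp(a,.22),.2)
hit=r.move_straight(kp(a,.147),.1,until_force=15);st('down',hit)
r.gripper_close();st('closed')
r.move_straight(kp(a,.158),.04);st('up')
for a in np.linspace(1.75,-.01,11)[1:]:
    r.move_straight(kp(a,.158),.1,rot=rt(a))
    if a>1.4 or a<.3: st(round(a,2))
E
```

```text
-1 573 [0.0916 0.15  ] [-0.0756 -0.0457] z [0.0429 0.0444] tilt [ 0.008 -0.009]
0 506 [0.089  0.1473] [-0.0115  0.0169] z [0.0431 0.0446] tilt [0.003 0.026]
1 569 [0.0902 0.1498] [0.048  0.0778] z [0.0428 0.0444] tilt [-0.007  0.001]
t55.8 pos [0.7135 0.0566 0.1475] F [ 0.2 -0.2 -0.4] gap 1.002 gf 0.0 j6 -28 down False
t56.8 pos [0.712  0.056  0.1468] F [-9.2 -5.6  6. ] gap 0.361 gf 30.0 j6 -28 closed
t57.2 pos [0.7117 0.056  0.1566] F [-2.4 -5.1 -9.3] gap 0.361 gf 30.0 j6 -28 up
t57.7 pos [0.683  0.0419 0.1576] F [-0.  -2.7 -9.3] gap 0.359 gf 30.0 j6 -19 1.57
t61.5 pos [0.4485 0.1236 0.1569] F [-11.9  -8.9  -8.8] gap 0.359 gf 30.0 j6 72 0.17
t62.0 pos [0.4345 0.1532 0.1569] F [-10.3 -16.7  -9.5] gap 0.353 gf 30.0 j6 86 -0.01
```

```bash
python3 - <<'E'
from h import *
r.move_straight(kp(-.003,.145),.04,rot=rt(0));st('lowered')
r.open_gripper();st('open')
r.move_straight(kp(0,.25),.2)
r.move_to([.44,.15,.40],rt(0))
c=cap('wrist');save('w6',c);P=cloud(c)
for rad,h,w in((.19,.158,.04),(.12,.166,.04)):
    p=kp(0,h,rad);m=(abs(P[...,2]-h)<.008)&(np.hypot(P[...,0]-p[0],P[...,1]-p[1])<w)
    q=P[m];cc=cv2.minEnclosingCircle(q[:,:2].astype(np.float32));d=np.array(cc[0])-PV
    print(p,m.sum(),cc,'ang',np.degrees(np.arctan2(*d[::-1]))%360,np.percentile(q[:,2],[50,95,99]))
for flip in(-170,-90,0,90,170):
    q=r.ik(kp(0,.2,.12),down(TH0+np.radians(flip)));print(flip,None if q is None else q.round(0))
st()
E
```

```text
t62.5 pos [0.4362 0.1528 0.1453] F [-15.4  -6.2  13.5] gap 0.357 gf 30.0 j6 86 lowered
t63.5 pos [0.4374 0.1528 0.145 ] F [-0.2  0.9 -0.6] gap 0.995 gf 0.0 j6 86 open
[0.43758909 0.15227774 0.158     ] 647 ((0.4381873905658722, 0.1523517370223999), 0.016852697357535362) ang 200.76309619354774 [0.16040242 0.16199485 0.16268294]
[0.50306153 0.17704384 0.166     ] 1279 ((0.5035260319709778, 0.17711758613586426), 0.02312849834561348) ang 200.76570791201132 [0.16771047 0.17117361 0.17178537]
-170 [ 17.   9. 119.  -0.  52. -14.]
-90 [ 17.   9. 119.  -0.  52. -94.]
0 [ 17.   9. 119.  -0.  52. 176.]
90 [ 17.   9. 119.  -0.  52.  86.]
170 [ 17.   9. 119.  -0.  52.   6.]
t64.9 pos [0.4395 0.1499 0.3982] F [ 0.5  0.1 -0.4] gap 1.001 gf 0.0 j6 85
```

View pics/w6.png

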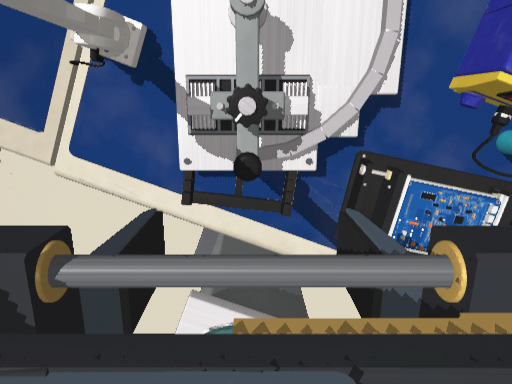

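The arm is closed, with the knob seated at (247,167) at its original height. Now the screw: strokes of 272° clockwise, opening the fingers only where they clear the plunger knob.

```bash
cat > screw.py <<'E'
from h import *
C=np.array([.5034,.1771])
def R6(j6): return down(TH0+np.radians(176-j6))
def P(ang,dz=.004): return np.r_[C,.1585-.00076*min(ang,15.7)+dz]
def stroke(ang,a=-140,b=132,n=8,tstop=None):
    p=P(ang);j=np.array(r.ik(np.r_[C,.195],R6(a)));
    d=(j[5]-a+180)%360-180
    j[5]=a+d; r.move_joints(j)
    Rn=r.observe()['ee_rot']; hit=r.move_straight(p,.1,rot=R6(a),until_force=15)
    r.gripper_close();st('grip',hit,'Tz %.2f'%r.observe()['wrist_torque'][2])
    for k in np.linspace(a,b,n+1)[1:]:
        ang+=np.radians((b-a)/n)
        q=np.array(r.ik(P(ang),R6(k)));q[5]=k+((q[5]-k+180)%360-180);r.move_joints(q)
        o=r.observe();print('%.2f Tz %.2f Fz %.1f'%(ang,o['wrist_torque'][2],o['wrist_force'][2]),end=' | ')
        if tstop and abs(o['wrist_torque'][2])>tstop: break
    print();st('end',k);r.open_gripper();p=P(ang);p[2]=.195;r.move_straight(p,.2)
    return ang
E
python3 - <<'E'
from screw import *
r.move_to(np.r_[C,.25],R6(0)); 
j=np.array(r.observe()['joint_positions']);print(j.round(0))
a=stroke(0);a=stroke(a);st(a)
E
```

```text
[ 17.   5. 118.   0.  57.   0.]
t69.5 pos [0.5019 0.1774 0.1624] F [-12.8   5.9   9.8] gap 0.505 gf 30.0 j6 -140 grip False Tz -0.06
0.59 Tz -0.05 Fz 7.6 | 1.19 Tz -0.01 Fz 7.5 | 1.78 Tz -0.14 Fz 10.4 | 2.37 Tz -0.05 Fz 13.2 | 2.97 Tz -0.04 Fz 16.4 | 3.56 Tz -0.06 Fz 19.5 | 4.15 Tz -0.03 Fz 19.4 | 4.75 Tz -0.10 Fz 17.0 | 
t74.5 pos [0.5007 0.1769 0.1586] F [-21.5   1.7  17. ] gap 0.511 gf 30.0 j6 132 end 132.0
t80.8 pos [0.5019 0.1775 0.1588] F [-11.5   5.5   9.5] gap 0.509 gf 30.0 j6 -140 grip False Tz -0.06
5.34 Tz -0.13 Fz 7.4 | 5.93 Tz -0.12 Fz 7.2 | 6.53 Tz -0.05 Fz 9.6 | 7.12 Tz -0.01 Fz 12.8 | 7.71 Tz -0.08 Fz 16.8 | 8.31 Tz -0.00 Fz 20.4 | 8.90 Tz -0.03 Fz 20.0 | 9.49 Tz -0.02 Fz 17.5 | 
t85.8 pos [0.5007 0.177  0.155 ] F [-20.6   0.9  17.5] gap 0.505 gf 30.0 j6 132 end 132.0
t87.0 pos [0.5039 0.1773 0.1959] F [ 0.2  0.4 -0.2] gap 1.003 gf 0.0 j6 132 9.494591130849155
```

```bash
cat > kt.py <<'E'
from screw import *
def knobtop():
    r.move_to([.44,.15,.40],rt(0));c=cap('wrist');Q=cloud(c)
    m=(Q[...,2]>.135)&(Q[...,2]<.18)&(np.hypot(Q[...,0]-.5034,Q[...,1]-.1771)<.035)
    q=Q[m];print('knob',cv2.minEnclosingCircle(q[:,:2].astype(np.float32)),'top',np.percentile(q[:,2],[50,95,99]).round(4));st();return c
E
python3 -c "
from kt import *
c=knobtop();save('w7',c)"
```

```text
knob ((0.5034092664718628, 0.1763070821762085), 0.023415138944983482) top [0.1605 0.1639 0.1646]
t87.9 pos [0.4398 0.1499 0.3981] F [-0.3  0.1  0.5] gap 0.998 gf 0.0 j6 85
```

The knob dropped 7.2 mm, which matches 9.5 rad. Continuing to the stop.

```bash
python3 - <<'E'
from kt import *
import screw; screw.C=np.array([.5018,.1770])
a=stroke(9.49)
a=stroke(a,-140,-46,10,tstop=.6);st(a)
c=knobtop();save('w8',c)
E
```

```text
t92.5 pos [0.5014 0.1771 0.1553] F [-5.3  1.7  4.6] gap 0.509 gf 30.0 j6 -140 grip False Tz 0.01
10.08 Tz -0.06 Fz 5.5 | 10.68 Tz -0.03 Fz 5.3 | 11.27 Tz -0.01 Fz 6.6 | 11.86 Tz -0.03 Fz 8.1 | 12.46 Tz -0.04 Fz 10.7 | 13.05 Tz -0.01 Fz 11.1 | 13.64 Tz -0.02 Fz 12.4 | 14.24 Tz -0.06 Fz 11.4 | 
t97.5 pos [0.5008 0.1769 0.1516] F [-10.1  -0.7  11.4] gap 0.507 gf 30.0 j6 132 end 132.0
t104.0 pos [0.5015 0.1771 0.1517] F [-4.9  2.6  4.8] gap 0.507 gf 30.0 j6 -140 grip False Tz 0.02
14.40 Tz -0.06 Fz 4.6 | 14.57 Tz -0.06 Fz 5.3 | 14.73 Tz -0.07 Fz 5.4 | 14.89 Tz 0.02 Fz 4.5 | 15.06 Tz -0.05 Fz 5.5 | 15.22 Tz 0.00 Fz 3.8 | 15.39 Tz -0.08 Fz 4.2 | 15.55 Tz -0.04 Fz 6.0 | 15.71 Tz -0.04 Fz 5.0 | 15.88 Tz -0.04 Fz 6.1 | 
t106.8 pos [0.5019 0.177  0.1507] F [ 0.  -0.9  6.1] gap 0.510 gf 30.0 j6 -46 end -46.0
t108.0 pos [0.5021 0.1771 0.1957] F [ 0.2 -1.5 -0.9] gap 0.998 gf 0.0 j6 -46 15.877905062299254
knob ((0.5032776594161987, 0.17734980583190918), 0.02335391193628311) top [0.1562 0.1598 0.1605]
t110.0 pos [0.4399 0.15   0.3995] F [-1.1 -0.   0. ] gap 0.998 gf 0.0 j6 85
```

View pics/w8.png

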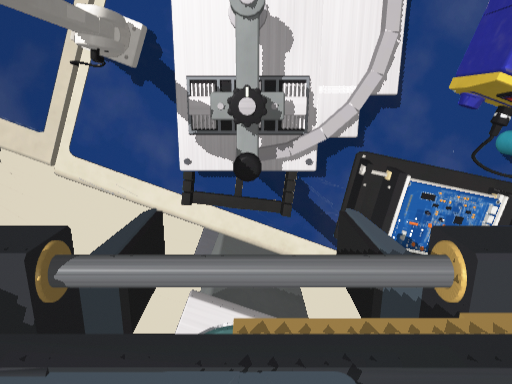

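The knob has dropped about 11.3–11.5 mm and hasn't hit the stop, so I'll give it another short stroke until torque rises.

```bash
python3 - <<'E'
from kt import *
import screw; screw.C=np.array([.5018,.1770])
a=stroke(15.0,-140,-46,10,tstop=.8);st(a)
c=knobtop();save('w9',c);P=cloud(c)
p=kp(0,.158);m=(abs(P[...,2]-.158)<.008)&(np.hypot(P[...,0]-p[0],P[...,1]-p[1])<.03);print('plg',np.percentile(P[m][:,2],[50,95,99]),P[m].mean(0))
d=P[...,:2]-PV;X=d@FX;Y=d@FY;Z=P[...,2]-Z0
for k in(-1,0,1):
    for s in(-1,1):
        m=(abs(Y-.062*k)<.012)&(abs(X-.12-s*.022)<.006)&(Z>.03)&(Z<.05);print(k,s,m.sum(),np.percentile(Z[m],[50,90]).round(4) if m.sum() else '')
E
```

```text
t114.6 pos [0.5011 0.177  0.1511] F [-5.6  1.1  6.4] gap 0.508 gf 30.0 j6 -140 grip False Tz 0.00
15.16 Tz -0.05 Fz 6.3 | 15.33 Tz -0.01 Fz 6.7 | 15.49 Tz -0.07 Fz 5.7 | 15.66 Tz -0.07 Fz 4.9 | 15.82 Tz -0.03 Fz 4.7 | 15.98 Tz -0.03 Fz 2.9 | 16.15 Tz -0.04 Fz 2.2 | 16.31 Tz -0.06 Fz 1.3 | 16.48 Tz -0.06 Fz 1.8 | 16.64 Tz -0.01 Fz 3.3 | 
t117.5 pos [0.5019 0.177  0.1507] F [-0.2 -1.1  3.3] gap 0.506 gf 30.0 j6 -46 end -46.0
t118.6 pos [0.5021 0.1771 0.1956] F [-0.3  0.6 -0.3] gap 1.000 gf 0.0 j6 -46 16.640609496874674
knob ((0.5035921931266785, 0.1774013787508011), 0.023235594853758812) top [0.1562 0.1597 0.1604]
t120.7 pos [0.44   0.15   0.3995] F [-0.5  0.6 -0.3] gap 0.999 gf 0.0 j6 85
plg [0.16033237 0.16204457 0.16267215] [0.43916439 0.15294889 0.15982421]
-1 -1 103 [0.0383 0.0401]
-1 1 87 [0.0377 0.0399]
0 -1 0 
0 1 0 
1 -1 96 [0.0388 0.0401]
1 1 86 [0.0389 0.0401]
```

View pics/w9.png

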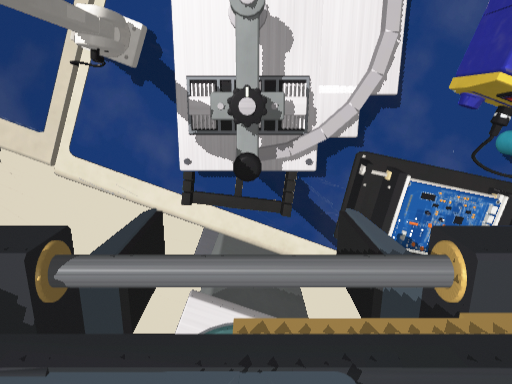

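```bash
python3 - <<'E'
import cv2,numpy as np
out=[]
for n in('w6','w7','w8','w9'):
    im=cv2.imread(f'pics/{n}.png');g=im.min(2).astype(int);c=np.array([247,105.5])
    v,u=np.indices(g.shape);R=np.hypot(u-c[0],v-c[1]);m=(R>10)&(R<19)&(g>190)
    print(n,m.sum(),np.c_[u[m],v[m]].mean(0), 'cw from up', np.degrees(np.arctan2((u[m]-c[0]).mean(),-(v[m]-c[1]).mean()))%360)
    out.append(cv2.resize(im[75:140,210:285],(375,300),interpolation=2)) 
cv2.imwrite('pics/knobs.png',np.vstack([np.hstack(out[:2]),np.hstack(out[2:])])[:600,:750])
E
```

```text
w6 24 [238.08333333 116.83333333] cw from up 218.19441955813522
w7 23 [257.08695652  94.56521739] cw from up 42.69046015561757
w8 18 [246.5  91. ] cw from up 358.02506598911805
w9 18 [246.5  91. ] cw from up 358.02506598911805
```

View pics/knobs.png

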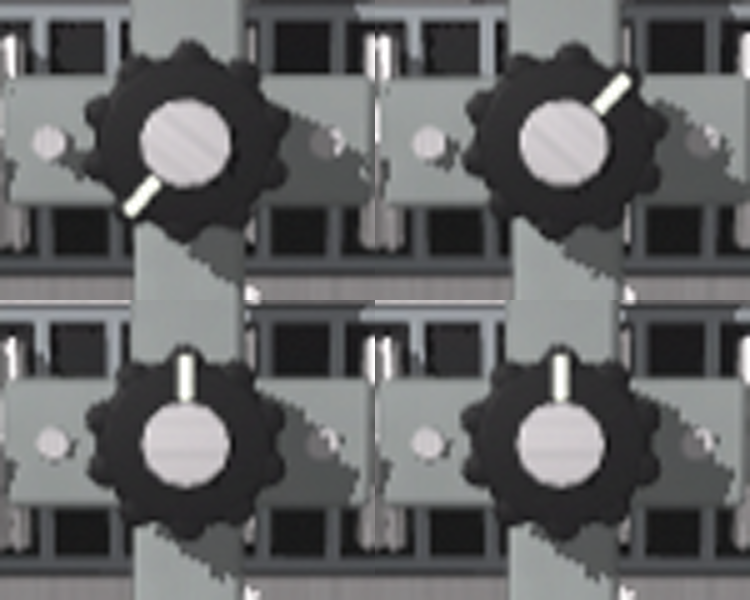

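The pointer stopped exactly on the arm axis at (246.5,91), and the last 94° stroke slipped without moving it. It started 40° past the outward direction, so it is now 2.5 turns from that zero, which is the hard stop. The outer sinks sank about 4 mm and the plunger is seated, so I'm handing in.

```bash
python3 -c "
from h import *
print(r.finish_job())"
```

```text
the job is handed in; nothing more can be done
None
```

I handed the job in at about 121 s: all three heat sinks are in their pockets, the arm is closed and locked, and the clamp knob is screwed down to its stop, judging by its pointer and height, but the hand-in gave no verdict and I could not measure the bar's force on the sinks.

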